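Tip the brass bed knobs out onto the counter scale

ROBOT

A 6-joint arm with a two-finger parallel gripper is mounted at the origin on the work surface. World frame = base frame: x ahead of the robot, y to its left, z up, the work surface at z = 0. Lengths are in m, angles in rad, forces in N, time in s.
With the tool pointing down it reaches from about 0.375 to 0.9 m from the base axis. Payload 3.1 kg.
Tool frame: the origin (TCP) lies on the front face of the gripper's body, between the roots of the fingers; the fingertips stand 73 mm ahead of it and the grasp point (between the pads) lies 54 mm ahead of it (manip.tips_ahead is the distance from the TCP to the fingertips, in m); z points along the fingers, y is the line along which they close (so a half turn about z gives the same grasp; the last joint's range is limited). The gripper opens to 85 mm and grips with 20 to 120 N. Pads are 22 mm wide; open, the fingers measure 114 mm over their backs; the gripper's body (76 mm by 85 mm) begins 54 mm behind the grasp point. The pads swing forward as they close: fully open they stand 13 mm farther back than shut.
Start: joints at [0.956, 0.527, 1.433, -0, 1.181, -0.178], TCP at [0.264, 0.566, 0.304] pointing down, gripper open.
Joint ranges: [-3.08, 3.08], [-0.75, 2.2], [0.22, 2.44], [-1.43, 4.57], [0, 2.65], [-2.85, 2.85]. Speed limits (rad/s): [2.79, 2.79, 3.14, 3.14, 3.14, 3.14].

INTERFACE

Orientations are given as a unit quaternion [x, y, z, w].
In Python, from station import sense, eyes, workorder, manip gives the robot as it stands.
- The arm moves only by the shell command python3 -m inch 'ROWS' [OPENING] [FORCE]. ROWS is JSON, a list of rows, each an object of numbers: "dx", "dy", "dz": the shift along the tool's x, y, z in cm; "wx", "wy", "wz": the turn, a rotation vector about the tool's x, y, z in degrees. In form: [{"dx": .., "dy": .., "dz": .., "wx": .., "wy": .., "wz": ..}, ...]. A call has 1 to 10 rows; each row shifts and turns the commanded pose from where the row before left it, along the tool's axes as they then stand; what a row does not reach is not made up. A row lasts 1/8 s, in which the tool goes at most 62.5 mm and 10.7 degrees, less where a joint would pass 70% of its speed; a pose out of reach is approached as far as the arm can. A call with a gripper value outside its range is refused whole. OPENING is the opening, from 0 (shut) to 1 (fully open), set as the call begins (- or left out, the last holds). The fingers move at their own pace and stop on an object; FORCE is the grip in N (left out, the last holds). Time passes only in rows, so rows that do not move let the fingers close. It gives the time, the measured TCP pose, the force, the opening and the grip force at its end, in the units of the state.
- sense(): the state, without advancing time (a new reading comes with each control period).
- eyes.snapshot(name): name is "side" or "top" or "wrist"; returns the picture (384x512x3 uint8, red, green, blue); there is no depth.
- eyes.camera_params(name): a dict with "fx", "fy", "cx", "cy" (pixels), "rvec" (rotation vector, rad) and "tvec" (3), from world to camera coordinates, as OpenCV has them. Camera axes: x right, y down, z forward; pixel columns grow to the right and rows downward; lengths in m; the calibration is good to about 2 mm. A picture is of the moment at which its call begins: read the wrist's pose just before it. camera_params takes no time and is no camera call; for the wrist camera it gives the pose at the moment of the call.
- workorder.sign_off(): hands the job in; it is judged then, once.
The state is a dict: "t": time; "q": joint angles; "qd": joint speeds; "tau": joint torques, N m; "tcp_pos": TCP position; "tool_rot": TCP orientation; "force": force on the tool from outside, world axes, zero at the start; "ft_torque": the same for the moment, N m; "finger_gap": opening from 0.0 (shut) to 1.0 (fully open); "gripper_force": force on a finger pad.
Only numpy, scipy, OpenCV 4.12 (cv2) and the standard library are available. Lean on these libraries where they do the work, as an engineer would, in place of code of your own. Each camera call takes 0.05 s, during which the arm holds its last target. There are 200 camera calls.

TASK

Release the counter scale by sliding its transport lock fully across to the other end stop, then weigh the three brass bed knobs: carry them over in the copper basket by its handle, bring the basket's lip down close over the scale bowl before you tip it, and let them roll in gently, so that none drops from a height or bounces out. Stand the empty basket upright back on the counter, let go, and leave the other goods as they are.

Things in the scene. Friction and masses are not known exactly. Their poses are not given: they have to be found in the camera images.
- lock_grip (a point): Grip of the scale's transport lock: black upright fin, 14 mm thick along its travel (this frame's y), 30 mm along x, 42 mm tall, on the scale's low front ledge, 50 mm above the counter. This point: inside the fin, 78 mm above the counter, 13 mm below its top. Axes: the scale's. The bowl's axis lies 175 mm away along +x, its near rim 58 mm from the fin; 40 mm or more is free beside the fin in y.
- lock (a joint): Travel of the transport lock in m: 0 to 0.006 at the start = locked, a bolt lies under the weighing stem so that the bowl cannot sink; 0.050 = released, against the end stop. It grows along the scale's +y, stays where it is left and takes 4 N to slide slowly, more when pushed fast.
- bowl_rim (a point): Centre of the mouth of the round steel bowl fixed on top of the scale, 160 mm above the counter; z up, axes as the scale's. Inside: mouth radius 98 mm, floor radius 57 mm, 49 mm deep; wall 3.5 mm. The scale is heavy and stays put; its housing is 80 mm high at most, reaches 95 mm from the bowl's axis along +x, 98 mm along +y and -y, and 200 mm along -x (the low front).
- pan (a joint): How far the scale bowl has sunk on its spring, in m: 0 empty, about 0.009 with all three knobs in it (0.015 at most). It stays near 0 while the lock is on.
- basket_grip (a point): Centre of the copper basket's handle: flat-sided wooden grip, 84 mm long along y, 22 mm wide along x, 26 mm tall, on top of a fixed rigid arch that rises from the rim at +y and -y; 158 mm above the basket's underside. Axes: the basket's, z up as it stands. Basket about 0.3 kg, 0.6 kg with the knobs, centre of mass under the grip. Pinched on its flat sides it keeps its angle to the hand.
- basket_middle (a point): On the basket's axis, 30 mm above its underside (axes as basket_grip). Round flared bowl: underside radius 50 mm, rim radius 100 mm at 36 mm height, walls rising outward at about 35 degrees, 3.5 mm thick, floor 5 mm. The knobs stay in up to about 30 degrees of tipping about the handle's y axis; 60 to 65 degrees empties it.
- basket_lip_a (a point): Point of the basket's rim midway between the arch's roots, on its +x side: 100 mm from its axis, 36 mm above its underside. One of the two lips over which it is tipped.
- basket_lip_b (a point): The opposite point of the rim, on the basket's -x side; the other lip. Either may be used.
- knob1: Brass bed knob: hollow ball 56 mm across on a short collar 20 mm across, 60 mm long over all, about 100 g; it stands on its collar on the basket floor at the start. Origin at the ball's centre; z points away from the collar.
- knob2: Brass bed knob: hollow ball 56 mm across on a short collar 20 mm across, 60 mm long over all, about 100 g; it stands on its collar on the basket floor at the start. Origin at the ball's centre; z points away from the collar.
- knob3: Brass bed knob: hollow ball 56 mm across on a short collar 20 mm across, 60 mm long over all, about 100 g; it stands on its collar on the basket floor at the start. Origin at the ball's centre; z points away from the collar.
- mug: Bystander on the counter, not to be disturbed: white porcelain mug, 82 mm tall, 72 mm across, with a handle. Origin at the centre of its underside.
- candlestick: Bystander on the counter, not to be disturbed: brass candlestick, 118 mm tall, foot 72 mm across. Origin at the centre of its underside.
- clock: Bystander on the counter, not to be disturbed: steel twin-bell alarm clock, 130 mm tall, 90 mm wide. Origin at the centre of its underside.
- sugar_bowl: Bystander on the counter, not to be disturbed: white porcelain sugar bowl with two ears, 106 mm tall, 140 mm over the ears. Origin at the centre of its underside.
- vase: Bystander on the counter, not to be disturbed: blue ceramic vase, 150 mm tall, 100 mm across. Origin at the centre of its underside.
- jewel_box: Bystander on the counter, not to be disturbed: wooden jewel box, 114 x 154 mm, 74 mm high. Origin at the centre of its underside.
- duck: Bystander on the counter, not to be disturbed: carved wooden duck on a foot, 140 mm long, 132 mm tall. Origin at the centre of its underside.
Not all that is in view belongs to the job. What is shaped like the knob3 but brown or turquoise is not meant.

How it is judged:
On the way, in this order (a step that is already met when the one before it is completed fails the run):
1. the transport lock is slid fully across to its released end stop (value of joint lock above 0.047 m), for 0.2 s.
2. a lip of the basket is brought close over the scale bowl (over the mouth, within 60 mm of rim height) with all three knobs still in the basket (distance between each of knob1, knob2, knob3 and basket_middle below 0.1 m and ((horizontal distance between basket_lip_a and bowl_rim below 0.11 m and z of basket_lip_a in the frame of bowl_rim between -0.06 and 0.06 m) or (horizontal distance between basket_lip_b and bowl_rim below 0.11 m and z of basket_lip_b in the frame of bowl_rim between -0.06 and 0.06 m))), for 0.1 s.
3. all three knobs have been tipped into the scale bowl (horizontal distance between each of knob1, knob2, knob3 and bowl_rim below 0.085 m and z of knob1 in the frame of bowl_rim between -0.06 and 0.02 m and z of knob2 in the frame of bowl_rim between -0.06 and 0.02 m and z of knob3 in the frame of bowl_rim between -0.06 and 0.02 m), for 0.3 s.
At the end, for the whole second after the job is handed in: The lock is at its released stop (0.047 m or more), all three knobs lie at rest in the scale bowl (ball centres within 85 mm of its axis and no more than 20 mm above its rim) and have pressed it down by more than 5 mm, and the basket stands upright (within 0.1 rad) on the counter, let go (all of step 3 and value of joint lock above 0.047 m and value of joint pan above 0.005 m and height (world z) of basket_middle between 0.024 and 0.036 m and angle between basket_middle's own z axis and vertical below 0.1 rad and linear speed of each of knob1, knob2, knob3 below 0.03 m/s); the robot touches nothing.
It fails at once if a knob drops from a height (it moves faster than 1.6 m/s) (linear speed of any of knob1, knob2, knob3 above 1.6 m/s).
It fails at once if a knob falls past the bowl onto the counter ((height (world z) of knob1 below 0.06 m and distance between knob1 and basket_middle above 0.13 m) or (height (world z) of knob2 below 0.06 m and distance between knob2 and basket_middle above 0.13 m) or (height (world z) of knob3 below 0.06 m and distance between knob3 and basket_middle above 0.13 m)).
It fails at once if another piece on the counter is moved by more than 30 mm or knocked over (distance of any of mug, candlestick, clock, sugar_bowl, vase, jewel_box, duck from where it was at the start of the episode above 0.03 m or angle between any of mug, candlestick, clock, sugar_bowl, vase, jewel_box, duck's own z axis and vertical above 0.5 rad).
It also fails if it takes over 69 s, if anything falls off the work surface, if the arm or the gripper's body presses on something with over 40 N, if the wrist force passes 120 N, or if a joint passes its speed limit or range.

## Working session

There is one attempt and no reset: what is moved stays moved. The work goes in short steps, Python scripts to look and compute and a shell command to move; the robot and the scene stay as the last step left them, time stands still between calls to the robot, and variables do not carry over. Pictures are saved under pics/ and viewed, at most 10 in all, crops included, and the job is handed in when it is done.

```bash
ls; mkdir -p pics
cat > h.py <<'E'
import numpy as np, cv2
from scipy.spatial.transform import Rotation as R
from station import sense, eyes, workorder, manip
def snap(n,f,crop=None,s=1):
    im=eyes.snapshot(n); np.save('pics/'+f+'.npy',im)
    save(im,f,crop,s); return im
def save(im,f,crop=None,s=1):
    if crop: im=im[crop[1]:crop[3],crop[0]:crop[2]]
    cv2.imwrite('pics/'+f+'.png',cv2.resize(im[...,::-1],None,fx=s,fy=s,interpolation=cv2.INTER_CUBIC))
def ray(p,u,v):
    Rm=cv2.Rodrigues(np.array(p['rvec'],float))[0]; t=np.array(p['tvec'],float).ravel()
    d=Rm.T@np.array([(u-p['cx'])/p['fx'],(v-p['cy'])/p['fy'],1.]); return -Rm.T@t,d
def onz(p,u,v,z):
    c,d=ray(p,u,v); return c+d*(z-c[2])/d[2]
def proj(p,X):
    return cv2.projectPoints(np.array(X,float).reshape(-1,1,3),np.array(p['rvec'],float),np.array(p['tvec'],float),np.array([[p['fx'],0,p['cx']],[0,p['fy'],p['cy']],[0,0,1.]]),None)[0][:,0]
E
python3 - <<'E'
from h import *
a=snap('top','top0');b=snap('side','side0')
cv2.imwrite('pics/both.png',np.vstack([a[...,::-1],b[...,::-1]])[:, :] if 0 else cv2.resize(np.hstack([a,b])[...,::-1],(800,300)))
for n in('top','side'):
    p=eyes.camera_params(n);print(n,p, ray(p,256,192))
print(sense())
E
```

```text
pics
top {'fx': 421.6707888403636, 'fy': 421.6707888403636, 'cx': 262.3570238051955, 'cy': 195.46703035662583, 'rvec': array([ 2.12019897, -2.15772117,  0.20834701]), 'tvec': array([0.01582294, 0.54828968, 1.63285084])} (array([0.25692939, 0.04180001, 1.70273716]), array([ 0.18185308, -0.00623795, -0.98345586]))
side {'fx': 357.24838189251295, 'fy': 357.24838189251295, 'cx': 255.07756928233403, 'cy': 191.30447895514322, 'rvec': array([ 2.17109615, -0.30221539,  0.17005962]), 'tvec': array([-0.49430823,  0.19494981,  1.21290673])} (array([ 0.22260068, -0.97764701,  0.86495321]), array([ 0.23467259,  0.78049959, -0.57944769]))
{'t': 0.1, 'q': array([ 9.55504720e-01,  5.28386018e-01,  1.43375012e+00,  2.25542928e-05,
        1.18136989e+00, -1.78523332e-01]), 'qd': array([ 0.00033893, -0.00048759, -0.00167744,  0.00022156,  0.00033133,
        0.0001862 ]), 'tau': array([-8.42360969e-04, -4.43307388e+01, -1.78585446e+01, -2.60459483e-04,
        3.90433590e-03,  2.62556978e-05]), 'tcp_pos': array([0.2640818 , 0.56593403, 0.3030311 ]), 'tool_rot': array([ 2.16656513e-01,  9.76247428e-01, -8.78279876e-04, -3.79441070e-04]), 'force': array([-0.41785392, -0.17652308, -0.48457029]), 'ft_torque': array([0.03603716, 0.04847086, 0.01589691]), 'gripper_force': 0.0, 'finger_gap': 1.0011925156612642}
```

View pics/top0.png

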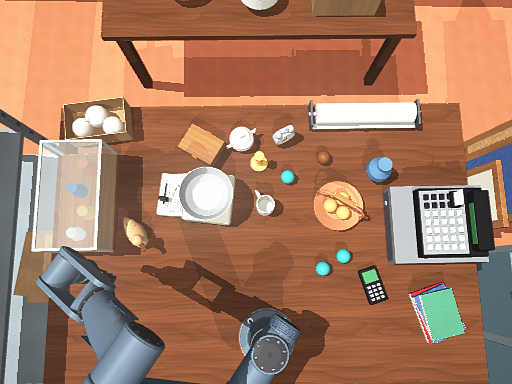

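View pics/side0.png

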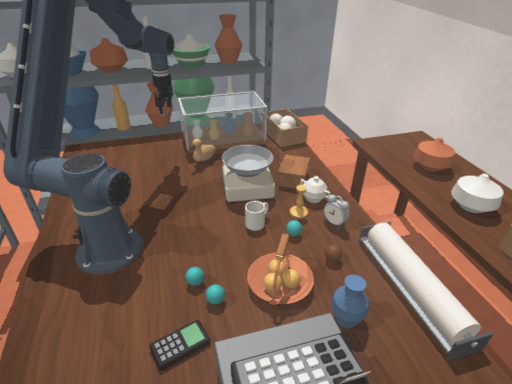

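The top view shows the scale bowl at about (207,193) with the black lock fin at about (165,196), left on its front ledge. The copper basket is at (338,204), its handle running diagonally, with three golden knobs inside. The look-alikes are turquoise balls at (288,177), (344,256) and (323,268) and a brown one at (323,157). They are outside the basket and the wrong colour, so the golden ones in the basket are meant. I'll confirm this in an enlarged crop.

Run:
```python
from h import *
a=np.load('pics/top0.npy');
c1=cv2.resize(a[160:240,145:245],None,fx=4,fy=4,interpolation=cv2.INTER_CUBIC);c2=cv2.resize(a[160:240,290:390],None,fx=4,fy=4,interpolation=cv2.INTER_CUBIC)
cv2.imwrite('pics/crop1.png',np.hstack([c1,c2])[...,::-1])
p=eyes.camera_params('top')
hsv=cv2.cvtColor(a,cv2.COLOR_RGB2HSV)
# dark fin
sub=a[170:225,150:185].max(2)<45
n,l,s,c=cv2.connectedComponentsWithStats(sub.astype(np.uint8))
for i in range(1,n):
  if s[i,4]>5: print('dark',s[i],c[i]+[150,170])
# copper rim
m=((hsv[...,0]<14)&(hsv[...,1]>110)&(hsv[...,2]>150)).astype(np.uint8); m[:170]=0;m[240:]=0;m[:,:300]=0;m[:,375:]=0
k=np.concatenate([x for x in cv2.findContours(m,0,1)[0] if len(x)>8]);e=cv2.fitEllipse(cv2.convexHull(k));print('basket',e,onz(p,*e[0],.036))
m=((hsv[...,1]<45)&(a.max(2)>90)).astype(np.uint8)
q=proj(p,[[.5,.2,.16]]);print(a[193,145:250].tolist()[::3])
```

```text
basket ((333.6062927246094, 207.3817596435547), (84.73416900634766, 111.1155014038086), 98.30752563476562) [ 0.49755567 -0.27862996  0.036     ]
[[169, 108, 76], [169, 110, 79], [169, 111, 79], [165, 109, 80], [163, 105, 75], [255, 255, 255], [255, 255, 255], [255, 255, 255], [207, 197, 171], [255, 237, 115], [255, 255, 255], [255, 255, 255], [136, 137, 135], [146, 146, 146], [210, 214, 215], [206, 209, 211], [255, 255, 255], [253, 254, 254], [253, 253, 254], [253, 253, 254], [253, 253, 253], [253, 253, 254], [253, 254, 254], [253, 254, 254], [253, 254, 254], [253, 254, 254], [251, 252, 252], [251, 252, 253], [232, 236, 237], [255, 255, 255], [112, 77, 63], [111, 80, 65], [110, 79, 63], [108, 77, 62], [107, 75, 60]]
```

View pics/crop1.png

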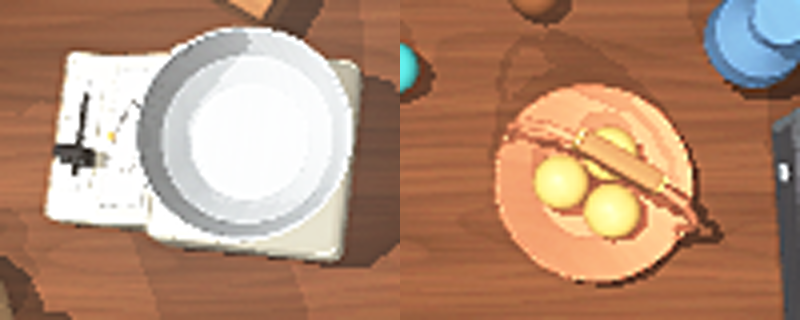

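The crop shows the fin head at about px (164.5,198.7) with its slot running up in the picture, the bowl rim centre at (206,193.3), and three golden knobs in the basket. The grip runs from (335.5,194.3) to (355.7,206.2).

Run:
```python
from h import *
p=eyes.camera_params('top')
print('fin',onz(p,164.5,198.7,.091)); print('bowl',onz(p,206.3,193.3,.16), onz(p,145+138/4,193.3,.16),onz(p,145+353/4,193.3,.16))
print('slot top',onz(p,145+84/4,160+95/4,.05),'slot low', onz(p,145+80/4,160+150/4,.05))
c=[onz(p,x,y,.171) for x,y in((335.5,194.3),(355.7,206.2))];print('grip',c,sum(c)/2,np.linalg.norm(c[0]-c[1]))
print('basket',onz(p,338.7,206,.036))
# housing edge from front corners of scale
print('front', onz(p,145+70/4,160+52/4,.05),onz(p,145+47/4,160+218/4,.05))
print('jewel/duck',onz(p,136,232,.05), onz(p,187,150,.07),onz(p,215,163,.07))
s=sense();Rm=R.from_quat(s['tool_rot']).as_matrix();print(Rm,s['tcp_pos'])
w=eyes.camera_params('wrist');print(ray(w,256,192),w['fx'])
```

```text
fin [0.53423238 0.38514455 0.091     ]
bowl [0.54020471 0.2164443  0.16      ] [0.5417735  0.31552033 0.16      ] [0.53862343 0.11657994 0.16      ]
slot top [0.60161167 0.38919949 0.05      ] slot low [0.54607667 0.39200818 0.05      ]
grip [array([ 0.52686332, -0.26208909,  0.171     ]), array([ 0.4811213 , -0.33462268,  0.171     ])] [ 0.50399231 -0.29835588  0.171     ] 0.08575228292714385
basket [ 0.50281356 -0.29939274  0.036     ]
front [0.64573563 0.40404125 0.05      ] [0.4787554  0.42289236 0.05      ]
jewel/duck [0.41131848 0.50177783 0.05      ] [0.73381946 0.3042508  0.07      ] [0.67872737 0.19258445 0.07      ]
[[-9.06119623e-01  4.23020060e-01 -1.12142685e-03]
 [ 4.23021393e-01  9.06118368e-01 -1.55042018e-03]
 [ 3.60286626e-04 -1.87925370e-03 -9.99998169e-01]] [0.2640818  0.56593403 0.3030311 ]
(array([0.19791603, 0.59750809, 0.37229695]), array([ 0.26798066, -0.09712114, -0.95890346])) 264.34721857400575
```

```bash
python3 -m inch '[{"dx":-3.2,"dy":-0.5},{"dx":-4.8,"dy":-0.7},{"dx":-4.8,"dy":-0.7},{"dx":-4.8,"dy":-0.7},{"dx":-4.8,"dy":-0.7},{"dx":-4.8,"dy":-0.7},{"dx":-4.8,"dy":-0.6}]' 1 40
python3 -m inch '[{"wz":10},{"wz":10},{"wz":10},{"wz":10},{"wz":10},{"wz":10},{"wz":10},{"wz":1.5},{},{}]'
python3 - <<'E'
from h import *
s=sense();print(s['t'],s['tcp_pos'],R.from_quat(s['tool_rot']).as_matrix().round(3).tolist())
p=eyes.camera_params('wrist');print(proj(p,[[.535,.389,.091],[.54,.216,.16]]));np.save('pics/wp.npy',p,allow_pickle=True)
snap('wrist','w1')
E
```

```text
0.1 [0.2640818  0.56593403 0.3030311 ] [[-0.906, 0.423, -0.001], [0.423, 0.906, -0.002], [0.0, -0.002, -1.0]]
[[217.3841317  397.83807062]
 [ 92.59636292 497.89296194]]invalid input at $[0]: expected keys dx, dy, dz, wx, wy, wz
invalid input at $[0]: expected keys dx, dy, dz, wx, wy, wz
```

View pics/w1.png

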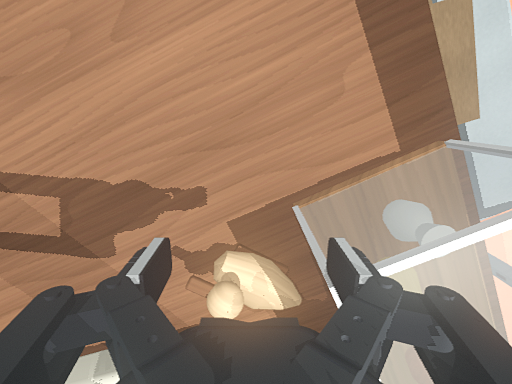

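The wrist picture shows the gripper still at the start, with the duck at about (250,280) and the glass case to the right. The rows were refused because all six keys are required, so I'm resending them.

```bash
python3 -m inch '[{"dx":-3.2,"dy":-0.5,"dz":0,"wx":0,"wy":0,"wz":0},{"dx":-4.8,"dy":-0.7,"dz":0,"wx":0,"wy":0,"wz":0},{"dx":-4.8,"dy":-0.7,"dz":0,"wx":0,"wy":0,"wz":0},{"dx":-4.8,"dy":-0.7,"dz":0,"wx":0,"wy":0,"wz":0},{"dx":-4.8,"dy":-0.7,"dz":0,"wx":0,"wy":0,"wz":0},{"dx":-4.8,"dy":-0.7,"dz":0,"wx":0,"wy":0,"wz":0},{"dx":-4.8,"dy":-0.6,"dz":0,"wx":0,"wy":0,"wz":0}]' 1 40
python3 -m inch '[{"dx":0,"dy":0,"dz":0,"wx":0,"wy":0,"wz":10},{"dx":0,"dy":0,"dz":0,"wx":0,"wy":0,"wz":10},{"dx":0,"dy":0,"dz":0,"wx":0,"wy":0,"wz":10},{"dx":0,"dy":0,"dz":0,"wx":0,"wy":0,"wz":10},{"dx":0,"dy":0,"dz":0,"wx":0,"wy":0,"wz":10},{"dx":0,"dy":0,"dz":0,"wx":0,"wy":0,"wz":10},{"dx":0,"dy":0,"dz":0,"wx":0,"wy":0,"wz":10},{"dx":0,"dy":0,"dz":0,"wx":0,"wy":0,"wz":1.5},{"dx":0,"dy":0,"dz":0,"wx":0,"wy":0,"wz":0}]'
python3 - <<'E'
from h import *
s=sense();print(s['t'],s['tcp_pos'],R.from_quat(s['tool_rot']).as_matrix().round(3).tolist())
p=eyes.camera_params('wrist');print(proj(p,[[.535,.389,.091],[.54,.216,.16]]));np.save('pics/wp.npy',p,allow_pickle=True)
snap('wrist','w2')
E
```

```text
t: 1.02
tcp_pos: [0.5359, 0.3881, 0.3035]
tool_rot: [0.217, 0.976, -0.0, -0.0]
force: [0.5, 0.9, 1.1]
finger_gap: 0.999
gripper_force: 0.0
t: 2.15
tcp_pos: [0.5348, 0.3892, 0.3037]
tool_rot: [0.746, 0.666, -0.0, -0.0]
force: [0.1, 0.1, -1.1]
finger_gap: 1.001
gripper_force: 0.0
2.15 [0.53476041 0.3892045  0.30366626] [[0.112, 0.994, -0.0], [0.994, -0.112, -0.0], [-0.0, -0.0, -1.0]]
[[249.4042421  183.48734712]
 [273.09159579 360.35825835]]
```

View pics/w2.png

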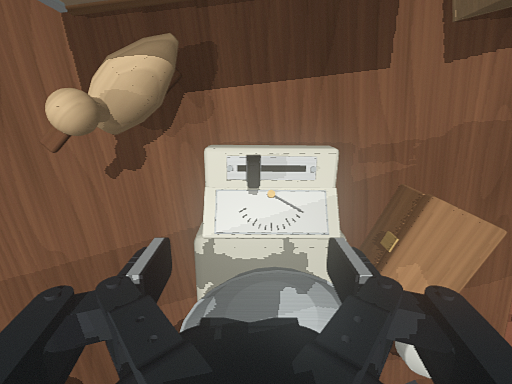

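The wrist view shows the fin's top face centred at about (254,174), so it sits at roughly (0.540, 0.398). The slot extends right along +x to about (305,169), and the duck and box are clear of the gripper. Next I descend astride the fin and close.

```bash
python3 -m inch '[{"dx":0.9,"dy":0.5,"dz":2,"wx":0,"wy":0,"wz":0},{"dx":0,"dy":0,"dz":3.5,"wx":0,"wy":0,"wz":0},{"dx":0,"dy":0,"dz":3.5,"wx":0,"wy":0,"wz":0},{"dx":0,"dy":0,"dz":3.2,"wx":0,"wy":0,"wz":0},{"dx":0,"dy":0,"dz":2.5,"wx":0,"wy":0,"wz":0},{"dx":0,"dy":0,"dz":1.5,"wx":0,"wy":0,"wz":0},{"dx":0,"dy":0,"dz":0.9,"wx":0,"wy":0,"wz":0},{"dx":0,"dy":0,"dz":0,"wx":0,"wy":0,"wz":0}]' 1 30
python3 -m inch '[{"dx":0,"dy":0,"dz":0,"wx":0,"wy":0,"wz":0},{"dx":0,"dy":0,"dz":0,"wx":0,"wy":0,"wz":0},{"dx":0,"dy":0,"dz":0,"wx":0,"wy":0,"wz":0},{"dx":0,"dy":0,"dz":0,"wx":0,"wy":0,"wz":0},{"dx":0,"dy":0,"dz":0,"wx":0,"wy":0,"wz":0},{"dx":0,"dy":0,"dz":0,"wx":0,"wy":0,"wz":0}]' 0 30
```

```text
t: 3.2
tcp_pos: [0.5408, 0.3977, 0.1324]
tool_rot: [0.746, 0.666, -0.0, -0.0]
force: [0.1, -0.3, 0.1]
finger_gap: 1.001
gripper_force: 0.0
t: 3.95
tcp_pos: [0.5409, 0.3977, 0.1334]
tool_rot: [0.746, 0.666, 0.0, -0.0]
force: [-1.0, -1.0, 3.3]
finger_gap: 0.159
gripper_force: 31.9
```

```bash
python3 -m inch '[{"dx":0,"dy":0.5,"dz":0,"wx":0,"wy":0,"wz":0},{"dx":0,"dy":0.6,"dz":0,"wx":0,"wy":0,"wz":0},{"dx":0,"dy":0.6,"dz":0,"wx":0,"wy":0,"wz":0},{"dx":0,"dy":0.6,"dz":0,"wx":0,"wy":0,"wz":0},{"dx":0,"dy":0.6,"dz":0,"wx":0,"wy":0,"wz":0},{"dx":0,"dy":0.6,"dz":0,"wx":0,"wy":0,"wz":0},{"dx":0,"dy":0.5,"dz":0,"wx":0,"wy":0,"wz":0},{"dx":0,"dy":0.4,"dz":0,"wx":0,"wy":0,"wz":0},{"dx":0,"dy":0,"dz":0,"wx":0,"wy":0,"wz":0}]' 0 30
python3 -m inch '[{"dx":0,"dy":0.3,"dz":0,"wx":0,"wy":0,"wz":0},{"dx":0,"dy":0.2,"dz":0,"wx":0,"wy":0,"wz":0},{"dx":0,"dy":0,"dz":0,"wx":0,"wy":0,"wz":0}]' 0 30
```

```text
t: 5.08
tcp_pos: [0.5839, 0.3926, 0.1334]
tool_rot: [0.746, 0.666, -0.001, -0.001]
force: [-2.9, -0.7, 6.7]
finger_gap: 0.161
gripper_force: 32.2
t: 5.45
tcp_pos: [0.5884, 0.3921, 0.1334]
tool_rot: [0.746, 0.666, -0.001, -0.001]
force: [-3.8, -0.6, 5.7]
finger_gap: 0.156
gripper_force: 32.3
```

```bash
python3 -m inch '[{"dx":0,"dy":0.2,"dz":0,"wx":0,"wy":0,"wz":0},{"dx":0,"dy":0.2,"dz":0,"wx":0,"wy":0,"wz":0},{"dx":0,"dy":0,"dz":0,"wx":0,"wy":0,"wz":0},{"dx":0,"dy":0,"dz":0,"wx":0,"wy":0,"wz":0}]' 0 30
```

```text
t: 5.95
tcp_pos: [0.5891, 0.3921, 0.1334]
tool_rot: [0.746, 0.666, -0.004, -0.003]
force: [-10.4, 1.1, 9.1]
finger_gap: 0.159
gripper_force: 32.9
```

The lock is at its stop: it moved about 48 mm and the force rose to 10 N. Next I release, rise, turn, and go over the basket.

```bash
python3 -m inch '[{"dx":0,"dy":0,"dz":0,"wx":0,"wy":0,"wz":0},{"dx":0,"dy":0,"dz":0,"wx":0,"wy":0,"wz":0},{"dx":0,"dy":0,"dz":0,"wx":0,"wy":0,"wz":0},{"dx":0,"dy":0,"dz":0,"wx":0,"wy":0,"wz":0},{"dx":0,"dy":0,"dz":-2,"wx":0,"wy":0,"wz":0},{"dx":0,"dy":0,"dz":-4,"wx":0,"wy":0,"wz":0},{"dx":0,"dy":0,"dz":-5,"wx":0,"wy":0,"wz":0},{"dx":0,"dy":0,"dz":-5,"wx":0,"wy":0,"wz":8},{"dx":0,"dy":0,"dz":-4,"wx":0,"wy":0,"wz":9},{"dx":0,"dy":0,"dz":0,"wx":0,"wy":0,"wz":8.8}]' 1 30
python3 -m inch '[{"dx":-3.5,"dy":1.6,"dz":0,"wx":0,"wy":0,"wz":0},{"dx":-5.2,"dy":2.4,"dz":0,"wx":0,"wy":0,"wz":0},{"dx":-5.2,"dy":2.4,"dz":0,"wx":0,"wy":0,"wz":0},{"dx":-5.2,"dy":2.4,"dz":0,"wx":0,"wy":0,"wz":0},{"dx":-5.2,"dy":2.4,"dz":0,"wx":0,"wy":0,"wz":0},{"dx":-5.2,"dy":2.4,"dz":0,"wx":0,"wy":0,"wz":0},{"dx":-5.2,"dy":2.4,"dz":0,"wx":0,"wy":0,"wz":0},{"dx":-5.2,"dy":2.4,"dz":0,"wx":0,"wy":0,"wz":0},{"dx":-5.2,"dy":2.4,"dz":0,"wx":0,"wy":0,"wz":0},{"dx":-5.2,"dy":2.4,"dz":0,"wx":0,"wy":0,"wz":0}]'
python3 -m inch '[{"dx":-5.2,"dy":2.4,"dz":0,"wx":0,"wy":0,"wz":0},{"dx":-4.2,"dy":1.9,"dz":0,"wx":0,"wy":0,"wz":0},{"dx":0,"dy":0,"dz":0,"wx":0,"wy":0,"wz":0},{"dx":0,"dy":0,"dz":0,"wx":0,"wy":0,"wz":0}]'
python3 - <<'E'
from h import *
s=sense();print(s['t'],s['q'].round(2),s['tcp_pos'],R.from_quat(s['tool_rot']).as_matrix().round(3).tolist())
p=eyes.camera_params('wrist');print(proj(p,[[.504,-.299,.171],[.527,-.262,.171],[.481,-.335,.171]]))
a=snap('wrist','w3');t=snap('top','t3')
cv2.imwrite('pics/w3t.png',cv2.resize(np.hstack([a[:,56:456],cv2.resize(t[150:250,140:240],(384,384))]),(784,384))[...,::-1])
np.save('pics/wp.npy',p,allow_pickle=True)
E
```

```text
t: 7.2
tcp_pos: [0.5952, 0.3924, 0.3404]
tool_rot: [0.877, 0.48, 0.006, 0.0]
force: [0.1, 0.8, -0.9]
finger_gap: 1.001
gripper_force: 0.0
t: 8.45
tcp_pos: [0.5203, -0.1594, 0.3347]
tool_rot: [0.876, 0.482, 0.001, 0.001]
force: [2.0, 0.4, 0.6]
finger_gap: 1.003
gripper_force: 0.0
t: 8.95
tcp_pos: [0.5064, -0.2595, 0.3337]
tool_rot: [0.876, 0.482, 0.0, 0.0]
force: [-0.7, 0.5, 0.6]
finger_gap: 0.999
gripper_force: 0.0
8.95 [-0.67  0.42  1.54  0.    1.18 -0.11] [ 0.5064472  -0.25953098  0.33372906] [[0.535, 0.845, 0.001], [0.845, -0.535, 0.0], [0.001, 0.0, -1.0]]
[[269.32198049 231.45031181]
 [269.91305919 187.58077431]
 [268.26984071 270.49040987]]
```

View pics/w3t.png

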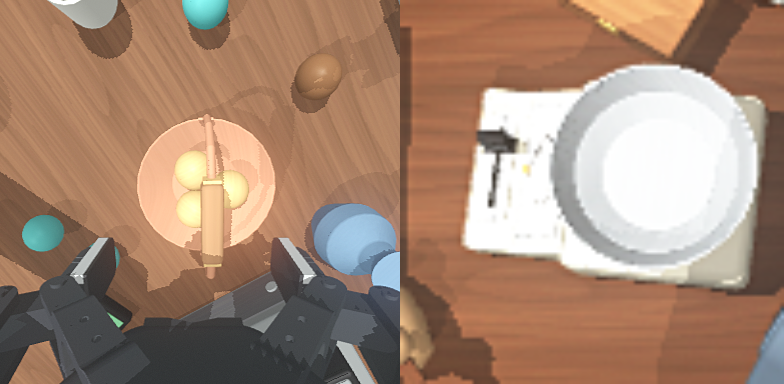

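The left half shows the handle at cols 255–281, rows 182–265 in full-picture pixels, within about 4 mm of the estimate, with the three golden knobs below it. The right half shows the lock fin moved up to the far end of its slot. Next I align and descend.

```bash
python3 -m inch '[{"dx":-1.6,"dy":0.9,"dz":0,"wx":0,"wy":0,"wz":0},{"dx":-1.6,"dy":0.9,"dz":0,"wx":0,"wy":0,"wz":0},{"dx":0,"dy":0,"dz":3,"wx":0,"wy":0,"wz":0},{"dx":0,"dy":0,"dz":3,"wx":0,"wy":0,"wz":0},{"dx":0,"dy":0,"dz":2.5,"wx":0,"wy":0,"wz":0},{"dx":0,"dy":0,"dz":2,"wx":0,"wy":0,"wz":0},{"dx":0,"dy":0,"dz":1.5,"wx":0,"wy":0,"wz":0},{"dx":0,"dy":0,"dz":0.2,"wx":0,"wy":0,"wz":0},{"dx":0,"dy":0,"dz":0,"wx":0,"wy":0,"wz":0}]' 1 30
python3 -m inch '[{"dx":0,"dy":0,"dz":0,"wx":0,"wy":0,"wz":0},{"dx":0,"dy":0,"dz":0,"wx":0,"wy":0,"wz":0},{"dx":0,"dy":0,"dz":0,"wx":0,"wy":0,"wz":0},{"dx":0,"dy":0,"dz":0,"wx":0,"wy":0,"wz":0},{"dx":0,"dy":0,"dz":0,"wx":0,"wy":0,"wz":0},{"dx":0,"dy":0,"dz":0,"wx":0,"wy":0,"wz":0},{"dx":0,"dy":0,"dz":0,"wx":0,"wy":0,"wz":0}]' 0 30
python3 -m inch '[{"dx":0,"dy":0,"dz":0,"wx":0,"wy":0,"wz":0},{"dx":0,"dy":0,"dz":0,"wx":0,"wy":0,"wz":0}]' 0 90
```

```text
t: 10.18
tcp_pos: [0.505, -0.2971, 0.2113]
tool_rot: [0.876, 0.482, 0.0, 0.0]
force: [-0.9, -0.4, 0.6]
finger_gap: 1.004
gripper_force: 0.0
t: 11.05
tcp_pos: [0.5049, -0.2968, 0.2113]
tool_rot: [0.876, 0.482, 0.0, 0.0]
force: [-0.3, 0.8, 3.1]
finger_gap: 0.253
gripper_force: 30.5
t: 11.3
tcp_pos: [0.505, -0.2969, 0.2114]
tool_rot: [0.876, 0.482, 0.0, 0.001]
force: [-0.4, -1.2, 4.9]
finger_gap: 0.245
gripper_force: 89.5
```

Gripped. Now I lift smoothly while turning the basket so that the tool's y axis points radially at the scale, then carry it to the bowl's far side.

```bash
python3 -m inch '[{"dx":0,"dy":0,"dz":-1,"wx":0,"wy":0,"wz":0},{"dx":0,"dy":0,"dz":-2,"wx":0,"wy":0,"wz":-4},{"dx":0,"dy":0,"dz":-3,"wx":0,"wy":0,"wz":-6.5},{"dx":0,"dy":0,"dz":-3,"wx":0,"wy":0,"wz":-7.5},{"dx":0,"dy":0,"dz":-3,"wx":0,"wy":0,"wz":-7.5},{"dx":0,"dy":0,"dz":-3,"wx":0,"wy":0,"wz":-7.5},{"dx":0,"dy":0,"dz":-3,"wx":0,"wy":0,"wz":-7.5},{"dx":0,"dy":0,"dz":-2,"wx":0,"wy":0,"wz":-7},{"dx":0,"dy":0,"dz":-1,"wx":0,"wy":0,"wz":-4.5},{"dx":0,"dy":0,"dz":0,"wx":0,"wy":0,"wz":-2.3}]' 0 90
python3 -m inch '[{"dx":0.78,"dy":0.63,"dz":0,"wx":0,"wy":0,"wz":0},{"dx":1.55,"dy":1.26,"dz":0,"wx":0,"wy":0,"wz":0},{"dx":2.33,"dy":1.9,"dz":0,"wx":0,"wy":0,"wz":0},{"dx":2.72,"dy":2.21,"dz":0,"wx":0,"wy":0,"wz":0},{"dx":3.1,"dy":2.53,"dz":0,"wx":0,"wy":0,"wz":0},{"dx":3.1,"dy":2.53,"dz":0,"wx":0,"wy":0,"wz":0},{"dx":3.1,"dy":2.53,"dz":0,"wx":0,"wy":0,"wz":0},{"dx":3.1,"dy":2.53,"dz":0,"wx":0,"wy":0,"wz":0},{"dx":3.1,"dy":2.53,"dz":0,"wx":0,"wy":0,"wz":0},{"dx":3.1,"dy":2.53,"dz":0,"wx":0,"wy":0,"wz":0}]'
python3 -m inch '[{"dx":3.1,"dy":2.53,"dz":0,"wx":0,"wy":0,"wz":0},{"dx":3.1,"dy":2.53,"dz":0,"wx":0,"wy":0,"wz":0},{"dx":3.1,"dy":2.53,"dz":0,"wx":0,"wy":0,"wz":0},{"dx":3.1,"dy":2.53,"dz":0,"wx":0,"wy":0,"wz":0},{"dx":2.72,"dy":2.21,"dz":0,"wx":0,"wy":0,"wz":0},{"dx":2.33,"dy":1.9,"dz":0,"wx":0,"wy":0,"wz":0},{"dx":1.55,"dy":1.26,"dz":0,"wx":0,"wy":0,"wz":0},{"dx":0.78,"dy":0.63,"dz":0,"wx":0,"wy":0,"wz":0},{"dx":0.6,"dy":0.5,"dz":0,"wx":0,"wy":0,"wz":0},{"dx":0,"dy":0,"dz":0,"wx":0,"wy":0,"wz":0}]'
python3 - <<'E'
from h import *
s=sense();print(s['t'],s['q'].round(2),s['tcp_pos'],R.from_quat(s['tool_rot']).as_matrix().round(3).tolist(),s['force'])
a=snap('side','s4',(150,80,350,230),4)
E
```

```text
t: 12.55
tcp_pos: [0.5042, -0.2959, 0.4203]
tool_rot: [0.559, 0.829, 0.0, -0.001]
force: [-0.1, -0.2, -6.0]
finger_gap: 0.244
gripper_force: 88.5
t: 13.8
tcp_pos: [0.6034, 0.0267, 0.4203]
tool_rot: [0.559, 0.829, -0.0, -0.001]
force: [0.1, 0.2, -5.2]
finger_gap: 0.245
gripper_force: 88.5
t: 15.05
tcp_pos: [0.6816, 0.275, 0.4206]
tool_rot: [0.559, 0.829, -0.0, -0.0]
force: [0.3, -0.3, -6.0]
finger_gap: 0.243
gripper_force: 88.6
15.05 [ 0.23  0.61  0.96 -0.    1.57 -0.15] [0.68159282 0.27502373 0.42060171] [[-0.374, 0.927, -0.001], [0.927, 0.374, -0.0], [-0.0, -0.001, -1.0]] [ 0.33362545 -0.28939239 -6.00454009]
```

View pics/s4.png

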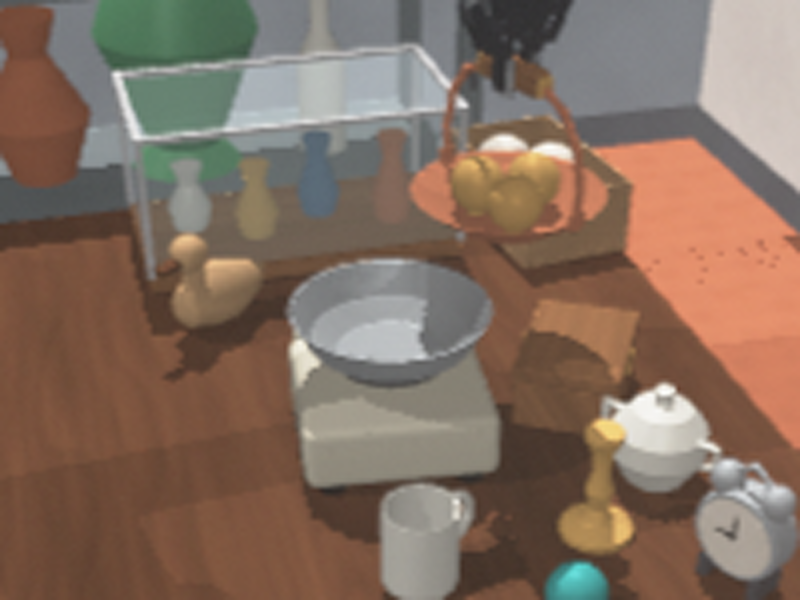

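The side crop shows the basket hanging level behind the bowl, with all three golden knobs in it and the other goods untouched. Next I work out the tipping rows, keeping the lip over the mouth.

Run:
```python
from h import *
th=np.r_[0,0,4,9,15,21,26,30,np.arange(32.,66,2)]
lz=np.interp(th,[0,15,30,45,65],[.207,.195,.182,.178,.176]); lz[0]=.2446
ls=-.05
P=[]
for t,z in zip(np.radians(th),lz):
    c,s=np.cos(t),np.sin(t)
    # plane (s along d, z): tool z axis = (-s,-c), tool y=(-c, s)
    lip=np.array([.1*c-.122*s,-.1*s-.122*c]); G=np.array([ls,z])-lip
    P.append(G-.054*np.array([-s,-c]))
for i in range(1,len(th)):
    t=np.radians(th[i-1]);d=P[i]-P[i-1]
    y=np.array([-np.cos(t),np.sin(t)]);zz=np.array([-np.sin(t),-np.cos(t)])
    print(th[i],lz[i].round(3),'dy %.2f dz %.2f wx %.1f'%(100*d@y,100*d@zz,-(th[i]-th[i-1])),P[i].round(3))
```

```text
0.0 0.207 dy 0.00 dz 3.76 wx -0.0 [-0.15   0.383]
4.0 0.204 dy -1.25 dz -0.33 wx -4.0 [-0.137  0.386]
9.0 0.2 dy -1.60 dz -0.41 wx -5.0 [-0.121  0.389]
15.0 0.195 dy -1.97 dz -0.47 wx -6.0 [-0.101  0.391]
21.0 0.19 dy -2.03 dz -0.45 wx -6.0 [-0.08  0.39]
26.0 0.185 dy -1.73 dz -0.40 wx -5.0 [-0.063  0.387]
30.0 0.182 dy -1.40 dz -0.34 wx -4.0 [-0.049  0.384]
32.0 0.181 dy -0.65 dz -0.29 wx -2.0 [-0.042  0.384]
34.0 0.181 dy -0.65 dz -0.29 wx -2.0 [-0.034  0.383]
36.0 0.18 dy -0.65 dz -0.29 wx -2.0 [-0.027  0.382]
38.0 0.18 dy -0.65 dz -0.30 wx -2.0 [-0.02  0.38]
40.0 0.179 dy -0.65 dz -0.30 wx -2.0 [-0.013  0.378]
42.0 0.179 dy -0.65 dz -0.30 wx -2.0 [-0.007  0.377]
44.0 0.178 dy -0.66 dz -0.30 wx -2.0 [0.    0.374]
46.0 0.178 dy -0.65 dz -0.31 wx -2.0 [0.007 0.372]
48.0 0.178 dy -0.63 dz -0.32 wx -2.0 [0.014 0.37 ]
50.0 0.178 dy -0.64 dz -0.32 wx -2.0 [0.021 0.367]
52.0 0.177 dy -0.64 dz -0.33 wx -2.0 [0.027 0.364]
54.0 0.177 dy -0.64 dz -0.33 wx -2.0 [0.034 0.361]
56.0 0.177 dy -0.64 dz -0.33 wx -2.0 [0.04  0.358]
58.0 0.177 dy -0.64 dz -0.33 wx -2.0 [0.046 0.355]
60.0 0.176 dy -0.64 dz -0.33 wx -2.0 [0.052 0.351]
62.0 0.176 dy -0.64 dz -0.33 wx -2.0 [0.058 0.347]
64.0 0.176 dy -0.64 dz -0.33 wx -2.0 [0.064 0.343]
```

```bash
python3 -m inch '[{"dx":0,"dy":0,"dz":0.8,"wx":0,"wy":0,"wz":0},{"dx":0,"dy":0,"dz":1.5,"wx":0,"wy":0,"wz":0},{"dx":0,"dy":0,"dz":1,"wx":0,"wy":0,"wz":0},{"dx":0,"dy":0,"dz":0.5,"wx":0,"wy":0,"wz":0},{"dx":0,"dy":0,"dz":0,"wx":0,"wy":0,"wz":0},{"dx":0,"dy":0,"dz":0,"wx":0,"wy":0,"wz":0},{"dx":0,"dy":0,"dz":0,"wx":0,"wy":0,"wz":0}]' 0 90
python3 -m inch '[{"dx":0,"dy":-1.25,"dz":-0.33,"wx":-4,"wy":0,"wz":0},{"dx":0,"dy":-1.6,"dz":-0.41,"wx":-5,"wy":0,"wz":0},{"dx":0,"dy":-1.97,"dz":-0.47,"wx":-6,"wy":0,"wz":0},{"dx":0,"dy":-2.03,"dz":-0.45,"wx":-6,"wy":0,"wz":0},{"dx":0,"dy":-1.73,"dz":-0.4,"wx":-5,"wy":0,"wz":0},{"dx":0,"dy":-1.4,"dz":-0.34,"wx":-4,"wy":0,"wz":0},{"dx":0,"dy":0,"dz":0,"wx":0,"wy":0,"wz":0},{"dx":0,"dy":0,"dz":0,"wx":0,"wy":0,"wz":0}]'
python3 - <<'E'
from h import *
s=sense();Rm=R.from_quat(s['tool_rot']).as_matrix();print(s['q'].round(2),s['tcp_pos'],s['force'],np.degrees(np.arccos(-Rm[2,2])))
B=np.array([.542,.219,.16]);lip=s['tcp_pos']+Rm@[0,-.1,.176]; d=-np.array([.927,.374,0]);print(lip,(lip-B)@d,np.cross(d,lip-B)[2])
E
```

```text
t: 15.98
tcp_pos: [0.682, 0.2749, 0.3837]
tool_rot: [0.559, 0.829, 0.001, 0.0]
force: [-0.3, 0.0, -6.3]
finger_gap: 0.245
gripper_force: 88.6
t: 16.98
tcp_pos: [0.5887, 0.237, 0.3853]
tool_rot: [0.54, 0.801, 0.215, 0.145]
force: [1.7, -0.4, -6.2]
finger_gap: 0.243
gripper_force: 90.8
[ 0.17  0.33  1.62  0.17  0.68 -0.32] [0.58872438 0.23700707 0.38531173] [ 1.69467173 -0.42015297 -6.20841252] 30.04711071449507
[0.59021183 0.23750006 0.1828925 ] -0.05161138886911559 0.0008816703127492685
```

```bash
python3 -m inch '[{"dx":0,"dy":-0.65,"dz":-0.29,"wx":-2,"wy":0,"wz":0},{"dx":0,"dy":-0.65,"dz":-0.29,"wx":-2,"wy":0,"wz":0},{"dx":0,"dy":-0.65,"dz":-0.29,"wx":-2,"wy":0,"wz":0},{"dx":0,"dy":-0.65,"dz":-0.3,"wx":-2,"wy":0,"wz":0},{"dx":0,"dy":-0.65,"dz":-0.3,"wx":-2,"wy":0,"wz":0},{"dx":0,"dy":0,"dz":0,"wx":0,"wy":0,"wz":0},{"dx":0,"dy":0,"dz":0,"wx":0,"wy":0,"wz":0},{"dx":0,"dy":0,"dz":0,"wx":0,"wy":0,"wz":0}]' 0 90
python3 -m inch '[{"dx":0,"dy":-0.33,"dz":-0.15,"wx":-1,"wy":0,"wz":0},{"dx":0,"dy":-0.33,"dz":-0.15,"wx":-1,"wy":0,"wz":0},{"dx":0,"dy":-0.33,"dz":-0.15,"wx":-1,"wy":0,"wz":0},{"dx":0,"dy":-0.33,"dz":-0.15,"wx":-1,"wy":0,"wz":0},{"dx":0,"dy":-0.33,"dz":-0.15,"wx":-1,"wy":0,"wz":0},{"dx":0,"dy":-0.33,"dz":-0.15,"wx":-1,"wy":0,"wz":0},{"dx":0,"dy":0,"dz":0,"wx":0,"wy":0,"wz":0},{"dx":0,"dy":0,"dz":0,"wx":0,"wy":0,"wz":0}]'
python3 -m inch '[{"dx":0,"dy":-0.32,"dz":-0.16,"wx":-1,"wy":0,"wz":0},{"dx":0,"dy":-0.32,"dz":-0.16,"wx":-1,"wy":0,"wz":0},{"dx":0,"dy":-0.32,"dz":-0.16,"wx":-1,"wy":0,"wz":0},{"dx":0,"dy":-0.32,"dz":-0.16,"wx":-1,"wy":0,"wz":0},{"dx":0,"dy":-0.32,"dz":-0.16,"wx":-1,"wy":0,"wz":0},{"dx":0,"dy":-0.32,"dz":-0.16,"wx":-1,"wy":0,"wz":0},{"dx":0,"dy":0,"dz":0,"wx":0,"wy":0,"wz":0},{"dx":0,"dy":0,"dz":0,"wx":0,"wy":0,"wz":0}]'
python3 - <<'E'
from h import *
a=snap('side','s5',(150,80,350,230),4)
E
```

```text
t: 17.98
tcp_pos: [0.5563, 0.2239, 0.3792]
tool_rot: [0.525, 0.779, 0.284, 0.192]
force: [0.2, -1.1, -3.4]
finger_gap: 0.246
gripper_force: 91.3
t: 18.98
tcp_pos: [0.5367, 0.216, 0.372]
tool_rot: [0.515, 0.763, 0.324, 0.219]
force: [0.7, 0.3, -3.4]
finger_gap: 0.248
gripper_force: 91.2
t: 19.98
tcp_pos: [0.5181, 0.2084, 0.3639]
tool_rot: [0.503, 0.745, 0.363, 0.246]
force: [0.8, -0.1, -3.8]
finger_gap: 0.243
gripper_force: 91.3
```

View pics/s5.png

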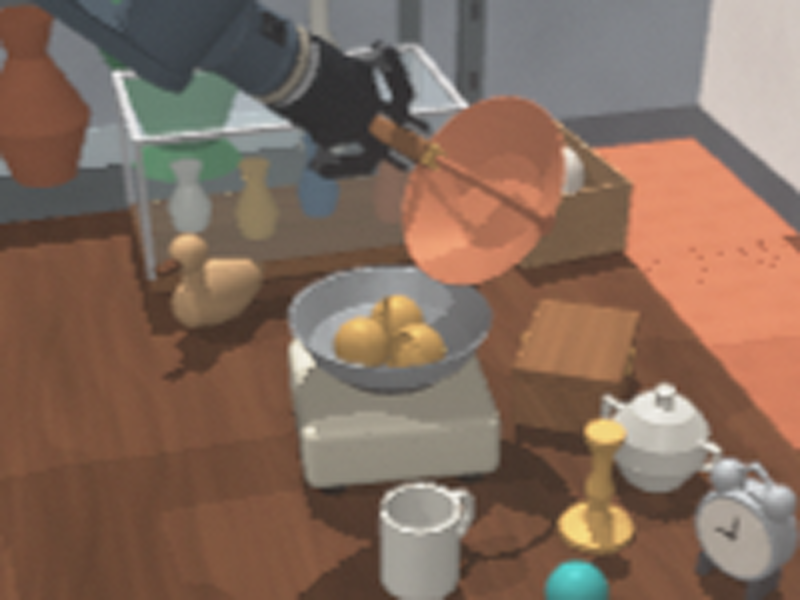

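All three knobs lie in the bowl at crop px (330–445, 295–370) and the basket is empty. I'll raise it, level it about its lip, then carry it back to its old place.

```bash
python3 -m inch '[{"dx":0,"dy":1.2,"dz":-0.9,"wx":0,"wy":0,"wz":0},{"dx":0,"dy":1.8,"dz":-1.4,"wx":0,"wy":0,"wz":0},{"dx":0,"dy":1.8,"dz":-1.4,"wx":0,"wy":0,"wz":0},{"dx":0,"dy":1.2,"dz":0.72,"wx":4,"wy":0,"wz":0},{"dx":0,"dy":2.35,"dz":1.56,"wx":8,"wy":0,"wz":0},{"dx":0,"dy":2.35,"dz":1.56,"wx":8,"wy":0,"wz":0},{"dx":0,"dy":2.35,"dz":1.56,"wx":8,"wy":0,"wz":0},{"dx":0,"dy":2.35,"dz":1.56,"wx":8,"wy":0,"wz":0},{"dx":0,"dy":2.35,"dz":1.56,"wx":8,"wy":0,"wz":0},{"dx":0,"dy":2.35,"dz":1.56,"wx":8,"wy":0,"wz":0}]' 0 90
python3 -m inch '[{"dx":0,"dy":0,"dz":0,"wx":0,"wy":0,"wz":0},{"dx":0,"dy":0,"dz":0,"wx":0,"wy":0,"wz":0}]'
python3 - <<'E'
from h import *
s=sense();Rm=R.from_quat(s['tool_rot']).as_matrix();print(s['t'],s['q'].round(2),s['tcp_pos'],s['force'],np.degrees(np.arccos(-Rm[2,2])))
print(100*Rm.T@(np.array([.505,-.297,.42])-s['tcp_pos']),R.from_matrix(Rm.T@R.from_quat([.876,.482,0,0]).as_matrix()).as_rotvec(degrees=True))
E
```

```text
t: 21.28
tcp_pos: [0.6727, 0.2786, 0.4182]
tool_rot: [0.552, 0.833, 0.028, 0.012]
force: [0.8, -0.9, -2.6]
finger_gap: 0.242
gripper_force: 91.0
t: 21.52
tcp_pos: [0.6712, 0.2782, 0.4167]
tool_rot: [0.552, 0.833, 0.029, 0.012]
force: [-0.0, 0.2, -2.6]
finger_gap: 0.241
gripper_force: 91.1
21.525 [ 0.23  0.57  1.04  0.02  1.47 -0.17] [0.67123215 0.27822513 0.41668266] [-0.04562427  0.20285164 -2.59685456] 3.555239128207412
[-46.44500888 -37.65634087  -3.18465142] [ 2.88173888 -2.31630628 55.32253264]
```

```bash
python3 -m inch '[{"dx":-1.9,"dy":-1.6,"dz":-0.2,"wx":0,"wy":0,"wz":0},{"dx":-3.8,"dy":-3.1,"dz":-0.3,"wx":0,"wy":0,"wz":0},{"dx":-4.2,"dy":-3.4,"dz":-0.3,"wx":0,"wy":0,"wz":0},{"dx":-4.2,"dy":-3.4,"dz":-0.3,"wx":0,"wy":0,"wz":0},{"dx":-4.2,"dy":-3.4,"dz":-0.3,"wx":0,"wy":0,"wz":0},{"dx":-4.2,"dy":-3.4,"dz":-0.3,"wx":0,"wy":0,"wz":0},{"dx":-4.2,"dy":-3.4,"dz":-0.3,"wx":0,"wy":0,"wz":0},{"dx":-4.2,"dy":-3.4,"dz":-0.3,"wx":0,"wy":0,"wz":0},{"dx":-4.2,"dy":-3.4,"dz":-0.3,"wx":0,"wy":0,"wz":0},{"dx":-4.2,"dy":-3.4,"dz":-0.3,"wx":0,"wy":0,"wz":0}]' 0 90
python3 -m inch '[{"dx":-4.2,"dy":-3.4,"dz":-0.3,"wx":0,"wy":0,"wz":0},{"dx":-2.9,"dy":-2.4,"dz":-0.2,"wx":0,"wy":0,"wz":0},{"dx":0,"dy":0,"dz":0,"wx":0.5,"wy":-0.4,"wz":9.5},{"dx":0,"dy":0,"dz":0,"wx":0.5,"wy":-0.4,"wz":9.5},{"dx":0,"dy":0,"dz":0,"wx":0.5,"wy":-0.4,"wz":9.5},{"dx":0,"dy":0,"dz":0,"wx":0.5,"wy":-0.4,"wz":9.5},{"dx":0,"dy":0,"dz":0,"wx":0.5,"wy":-0.4,"wz":9.5},{"dx":0,"dy":0,"dz":0,"wx":0.4,"wy":-0.3,"wz":7.8},{"dx":0,"dy":0,"dz":0,"wx":0,"wy":0,"wz":0},{"dx":0,"dy":0,"dz":0,"wx":0,"wy":0,"wz":0}]'
cat > go.py <<'E'
from h import *
s=sense();Rm=R.from_quat(s['tool_rot']).as_matrix();print(s['t'],s['tcp_pos'],s['force'],np.degrees(np.arccos(-Rm[2,2])))
print(100*Rm.T@(np.array([.505,-.297,.2114])-s['tcp_pos']),R.from_matrix(Rm.T@R.from_quat([.876,.482,0,0]).as_matrix()).as_rotvec(degrees=True))
E
python3 go.py
```

```text
t: 22.78
tcp_pos: [0.5287, -0.2096, 0.4241]
tool_rot: [0.552, 0.833, 0.029, 0.014]
force: [0.6, -0.1, -1.7]
finger_gap: 0.244
gripper_force: 91.1
t: 24.02
tcp_pos: [0.5043, -0.2964, 0.4235]
tool_rot: [0.875, 0.483, 0.001, 0.001]
force: [0.2, -0.2, -3.2]
finger_gap: 0.248
gripper_force: 91.1
24.025 [ 0.50433242 -0.29638592  0.42346273] [ 0.23547968 -0.23300904 -3.16100756] 0.14653614605076193
[-0.03009393  0.03674154 21.20641373] [ 0.1417244  -0.03724312  0.15202945]
```

```bash
python3 -m inch '[{"dx":0,"dy":0,"dz":2,"wx":0,"wy":0,"wz":0},{"dx":0,"dy":0,"dz":4,"wx":0,"wy":0,"wz":0},{"dx":0,"dy":0,"dz":4,"wx":0,"wy":0,"wz":0},{"dx":0,"dy":0,"dz":4,"wx":0,"wy":0,"wz":0},{"dx":0,"dy":0,"dz":3,"wx":0,"wy":0,"wz":0},{"dx":0,"dy":0,"dz":2,"wx":0,"wy":0,"wz":0},{"dx":0,"dy":0,"dz":1,"wx":0,"wy":0,"wz":0},{"dx":0,"dy":0,"dz":0.5,"wx":0,"wy":0,"wz":0},{"dx":0,"dy":0,"dz":0.3,"wx":0,"wy":0,"wz":0},{"dx":0,"dy":0,"dz":0.2,"wx":0,"wy":0,"wz":0}]' 0 90
python3 -m inch '[{"dx":0,"dy":0,"dz":0.1,"wx":0,"wy":0,"wz":0},{"dx":0,"dy":0,"dz":0.1,"wx":0,"wy":0,"wz":0},{"dx":0,"dy":0,"dz":0,"wx":0,"wy":0,"wz":0}]' 0 90
python3 - <<'E'
from h import *
a=snap('side','s6',(150,80,350,230),1);save(a,'s6',(220,120,380,320),3)
E
```

```text
t: 25.28
tcp_pos: [0.5054, -0.2969, 0.2128]
tool_rot: [0.876, 0.483, 0.001, 0.001]
force: [-0.2, 0.1, -3.3]
finger_gap: 0.246
gripper_force: 91.0
t: 25.65
tcp_pos: [0.5054, -0.2968, 0.2114]
tool_rot: [0.876, 0.483, 0.001, 0.0]
force: [-0.2, 1.1, 4.7]
finger_gap: 0.244
gripper_force: 92.3
```

View pics/s6.png

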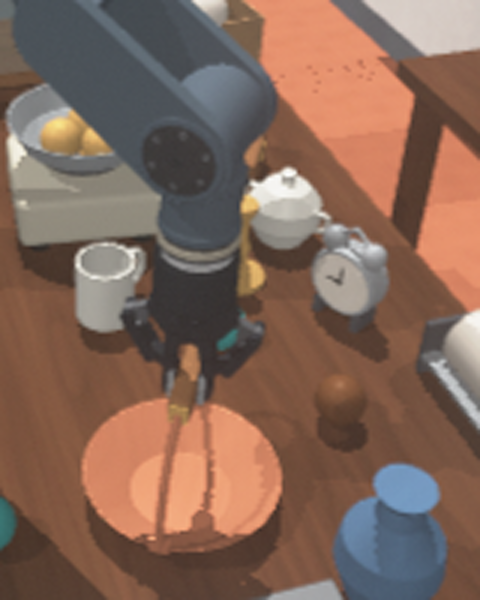

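The crop shows the basket standing upright on the counter at about (182,475), with 4.7 N of contact at the same height as at the start. I'll release and rise.

```bash
python3 -m inch '[{"dx":0,"dy":0,"dz":0,"wx":0,"wy":0,"wz":0},{"dx":0,"dy":0,"dz":0,"wx":0,"wy":0,"wz":0},{"dx":0,"dy":0,"dz":0,"wx":0,"wy":0,"wz":0},{"dx":0,"dy":0,"dz":0,"wx":0,"wy":0,"wz":0},{"dx":0,"dy":0,"dz":0,"wx":0,"wy":0,"wz":0},{"dx":0,"dy":0,"dz":-2,"wx":0,"wy":0,"wz":0},{"dx":0,"dy":0,"dz":-4,"wx":0,"wy":0,"wz":0},{"dx":0,"dy":0,"dz":-5,"wx":0,"wy":0,"wz":0},{"dx":0,"dy":0,"dz":-5,"wx":0,"wy":0,"wz":0},{"dx":0,"dy":0,"dz":-2,"wx":0,"wy":0,"wz":0}]' 1 30
python3 -m inch '[{"dx":0,"dy":0,"dz":0,"wx":0,"wy":0,"wz":0},{"dx":0,"dy":0,"dz":0,"wx":0,"wy":0,"wz":0},{"dx":0,"dy":0,"dz":0,"wx":0,"wy":0,"wz":0}]'
python3 - <<'E'
from h import *
a=snap('side','s7',(150,80,400,330),2.2);t=eyes.snapshot('top')
h=550;cv2.imwrite('pics/s7.png',np.hstack([cv2.resize(a[80:320,150:350],(400,480)),cv2.resize(t[100:220,140:240],(400,480))])[...,::-1])
E
```

```text
t: 26.95
tcp_pos: [0.5057, -0.2974, 0.394]
tool_rot: [0.876, 0.483, 0.002, 0.003]
force: [-0.9, 0.7, -0.3]
finger_gap: 0.998
gripper_force: 0.0
t: 27.32
tcp_pos: [0.5045, -0.2964, 0.3883]
tool_rot: [0.876, 0.482, -0.0, -0.002]
force: [0.1, -0.1, 0.3]
finger_gap: 0.998
gripper_force: 0.0
```

View pics/s7.png

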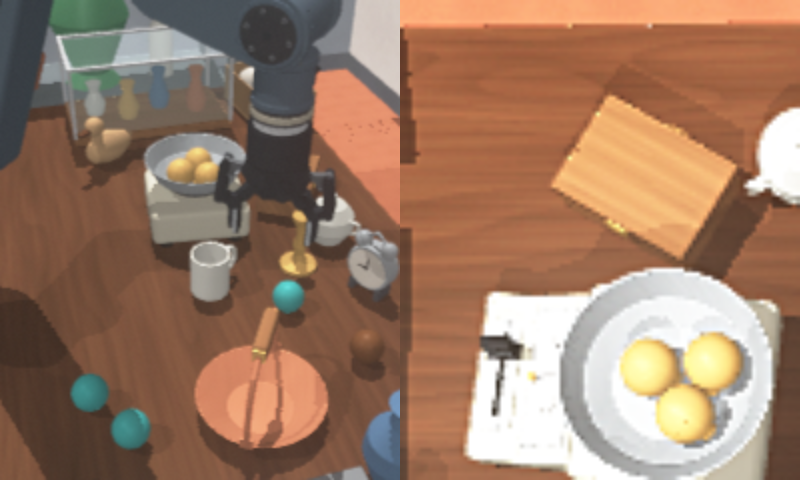

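The basket stands free and upright at (262,395) in the left half. On the right, the three knobs rest in the bowl and the lock is at the far end of its slot, and the other goods are in place. I'm handing the job in.

```bash
python3 -c "
from station import workorder
print(workorder.sign_off())"
```

```text
the job is handed in; nothing more can be done
None
```

The job is handed in, though the sign-off gave no verdict: the lock is at its released stop, all three knobs lie in the scale bowl, the empty basket stands upright and let go on the counter, and the last pictures show the other goods undisturbed.

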